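Hang the lipped shop bin on the slat panel of the packing bench

TASK

Take the small cream bin that has a hanging lip along its back (not the plain one) and hang it in the top groove of the slat panel, about midway between the two wire hooks: tip its front up, feel the lip into the groove, then turn it down under control, without letting it drop, until it sits home with its back against the panel. Be gentle with the panel, do not disturb the other things on the bench, and let go of the bin at the end.

Things in the scene. Friction and masses are not known exactly. Their poses are not given: they have to be found in the camera images.
- bin: The hanging bin: rigid cream plastic, open top, about 130 g, 80 mm deep (its x), 50 wide (y), 60 high (z), walls 4, standing upright on the bench. Origin: centre of its underside; z up; +x towards its back, the flat plane x = +40. Along the back's top edge a web 4 thick (z 56 to 60, 44 wide) runs 7.5 backwards to x = 47.5; from its end the lip rises.
- lip (a point): Middle of the lip's top edge on the hanging bin, in the bin's frame at x 50.9, y 0, z 72.4 mm. Axes as the bin's. The lip, 44 mm wide and 4 thick, starts on the web's end (x 43.5 to 47.5 at z 58) and is 16 mm long, leaning 20 deg backwards; its highest edge lies 17 mm above the web's underside.
- grip (a point): Where to grasp the hanging bin: in its frame x 0, y 0, z 42 mm, pads on the outsides of the side walls (50 mm across, along the bin's y). A gripper leaning about 25 deg from upright towards the bin's front (-x) stays clear of the panel when the bin is tipped. Axes as the bin's.
- stand: Foot of the upright slat panel, fixed: steel plate 170 x 300, 12 mm thick. Origin: centre of its underside; z up; +x points from the panel's front into it; y along the grooves. The panel is 300 long, front face in the plane x = -20, with two level grooves 75 mm apart. Two steel wire hooks hang at y = -118 and +118 and stand out 78 mm; between them it is free.
- face (a point): Fixed point in the plane of the panel's front face, midway between the wire hooks, 165 mm above the bench: the nominal height of the lower edge of the top groove's mouth. The panel is clamped up to 12 mm higher or lower than nominal; its true height is not measured and must be felt for or seen. Panel and bin are rigid. Axes as the stand's.
- slot (a point): Nominal middle of the slot behind the top groove's mouth (same unmeasured height error): 19 mm behind the face, 15 above the mouth's lower edge. The mouth is 14 mm high through a 4 mm face; behind it the slot reaches 34 mm behind the face, 24 above and 8 below the mouth. Web and lip together are too tall to pass level. Axes as the stand's.
- panel_top (a point): Nominal top of the panel's face (same unmeasured height error), 45 mm above the mouth's lower edge. With the bin's front tipped up about 35 deg the lip enters the mouth with 2 mm to spare, moving inwards and up; the bin is then turned level while moving inwards and down. Seated, the web lies on the mouth's lower edge, the lip behind the face; it then nods forward 3 deg. Axes as the stand's.
- plain_box: Plain open box of the same cream plastic and the same 80 x 50 x 60 mm, without web or lip; leave it. Origin: centre of its underside.
- jar: Closed jar, 60 mm across, 90 mm high, standing; leave it. Origin: centre of its underside.
- carton: Cardboard carton 70 x 110 x 50 mm; leave it. Origin: centre of its underside.
- label_roll: Paper label roll, a ring 80 mm across with a 40 mm hole, 40 mm high; leave it. Origin: centre of its underside.
Not all that is in view belongs to the job. What is shaped like the bin but green or yellow is not meant.

How it is judged:
By the outcome, as a careful person would: the job done as asked, in the order asked, and still so for the second after the job is handed in, with the robot touching nothing.
It also fails if it takes over 72 s, if anything falls off the work surface, if the arm or the gripper's body presses on something with over 40 N, if the wrist force passes 120 N, or if a joint passes its speed limit or range.

ROBOT

A 6-joint arm with a two-finger parallel gripper is mounted at the origin on the work surface. World frame = base frame: x ahead of the robot, y to its left, z up, the work surface at z = 0. Lengths are in m, angles in rad, forces in N, time in s.
With the tool pointing down it reaches from about 0.325 to 1 m from the base axis. Payload 5.1 kg.
Tool frame: the origin (TCP) lies at the very end of the fingers, on their centre line; the grasp point (between the pads) lies 19 mm behind it; z points along the fingers, y is the line along which they close (so a half turn about z gives the same grasp; the last joint's range is limited). The gripper opens to 85 mm and grips with 20 to 120 N. Pads are 22 mm wide; open, the fingers measure 114 mm over their backs; the gripper's body (76 mm by 85 mm) begins 54 mm behind the grasp point. The pads swing forward as they close: fully open they stand 13 mm farther back than shut.
Start: joints at [1.169, 0.124, 1.65, -0, 1.367, -0.083], TCP at [0.204, 0.617, 0.231] pointing down, gripper open.
Joint ranges: [-2.61, 2.61], [-1.02, 2.33], [0.03, 2.71], [-1.35, 4.49], [0.32, 2.68], [-2.91, 2.91]. Speed limits (rad/s): [2.57, 2.57, 3.14, 3.14, 3.14, 3.14].

INTERFACE

Orientations are given as a rotation vector (axis times angle).
In Python, from bench import robot, vision, spot_in, tip_of gives the robot as it stands.
- The arm moves only by the tool arm_command, never from a script. Its argument "steps" is a list of rows, each a list of 3 entries, a list of its own where there are three numbers: the opening in per cent of the stroke, from 0 (shut) to 100 (fully open), then the shift along the tool's x, y, z in mm, then the turn, a rotation vector about the tool's x, y, z in units of 5 degrees (1.0 is 5 degrees). A call has 1 to 20 rows; each row is the pose to reach, as a shift and turn from the pose commanded when the call began, along the tool's axes at that moment; what a row does not reach only later rows make up. A row lasts 1/12 s, in which the tool goes at most 41.7 mm and 7.16 degrees, less where a joint would pass 70% of its speed; a pose out of reach is approached as far as the arm can. A call with a gripper value outside its range is refused whole. The fingers move at their own pace and stop on an object; the grip force is fixed at half the most. Time passes only in rows, so rows that repeat a pose let the fingers close. It gives the time, the measured TCP pose, the force, the opening and the grip force at its end, in the units of the state.
- robot.get_state(): the state, without advancing time (a new reading comes with each control period).
- vision.read_camera(name): name is "side" or "top" or "wrist"; returns (picture, depth): 384x512x3 uint8, red, green, blue; 384x512 float32, m along the optical axis (not along the pixel's ray), 0 where there is no reading.
- vision.calibration(name): a dict with "vfov" (degrees; the focal length in pixels is half the picture's height over the tangent of half this angle, whatever the lens; pixels are square), "cx", "cy" (the principal point, pixels), "pose" (4x4, takes a point from camera to world coordinates). Camera axes: x right, y up, looking along -z (the intrinsics and any distortion apply to the point x, -y, -z); pixel columns grow to the right and rows downward; lengths in m; the calibration is good to about 2 mm. The wrist camera is an equidistant fisheye: a pixel r from the principal point sees the ray r / f radians off the axis. A picture is of the moment at which its call begins: read the wrist's pose just before it. calibration takes no time and is no camera call; for the wrist camera it gives the pose at the moment of the call.
- robot.sign_off(): hands the job in; it is judged then, once.
Trained networks look in the newest picture that a camera, given by its name, has taken for a name from the list of things; names that differ only in an ending like _2 or _b are one class to them, and where a whole thing is asked for, a point or a joint stands for the part that bears it (a point fixed in the world has none). Each returns a list of dicts, best first, with "score" (0 to 1); they miss things now and then, are a little off and sometimes report something else, mostly with a low value. They report only what shows in the picture. A call takes as long as a camera call. They do not tell look-alikes from the thing itself.
- spot_in(camera, query): "at" ([x, y, z] in m, in world coordinates, good to about 4 mm: the middle of the surface that is visible of it).
- tip_of(camera, query): "at" ([x, y, z] in m, in world coordinates, good to about 4 mm: a listed point, or the origin of a listed thing).
The state is a dict: "clock": time; "joint_pos": joint angles; "joint_vel": joint speeds; "effort": joint torques, N m; "tool_pos": TCP position; "tool_rot": TCP orientation; "wrist_force": force on the tool from outside, world axes, zero at the start; "torque": the same for the moment, N m; "width": finger opening in m; "grasp_force": force on a finger pad.
Only numpy, scipy, OpenCV 4.12 (cv2) and the standard library are available. Lean on these libraries where they do the work, as an engineer would, in place of code of your own. Each camera call takes 0.05 s, during which the arm holds its last target. There are 200 camera calls.

## Working session

There is one attempt and no reset: what is moved stays moved. The work goes in short steps, Python scripts to look and compute and a tool call to move; the robot and the scene stay as the last step left them, time stands still between calls to the robot, and variables do not carry over. Pictures are saved under pics/ and viewed, at most 10 in all, crops included, and the job is handed in when it is done.

Besides the shell and the picture viewer there is one more tool, called after ">>>" by a JSON object that holds its "api" and its "payload", one argument or row to a line. arm_command: Moves the arm, as the interface text tells. Its arguments: {"type":"object","properties":{"steps":{"type":"array","items":{"type":"array"}}},"required":["steps"]}

```bash
mkdir -p pics; ls; cat > h.py <<'E'
import numpy as np, cv2
from bench import robot, vision, spot_in, tip_of
from scipy.spatial.transform import Rotation as R
def cloud(n):
    im,d=vision.read_camera(n); c=vision.calibration(n)
    f=im.shape[0]/2/np.tan(np.radians(c['vfov']/2)); v,u=np.mgrid[:im.shape[0],:im.shape[1]]
    P=np.stack([(u-c['cx'])/f*d,-(v-c['cy'])/f*d,-d],-1)
    T=np.array(c['pose']); W=P@T[:3,:3].T+T[:3,3]; W[d==0]=np.nan
    return im,d,W
def proj(n,p):
    c=vision.calibration(n);T=np.array(c['pose']);q=T[:3,:3].T@(np.array(p)-T[:3,3])
    f=192/np.tan(np.radians(c['vfov']/2));return (round(c['cx']+f*q[0]/-q[2]),round(c['cy']-f*q[1]/-q[2]))
E
python3 - <<'E'
from h import *
np.set_printoptions(precision=4,suppress=True)
s=robot.get_state();print(s)
out=[]
for n in ['side','top']:
    im,d,W=cloud(n); out.append(im); np.save(f'{n}.npy',W); cv2.imwrite(f'pics/{n}0.png',im[...,::-1])
    print(n,vision.calibration(n))
    for q in ['bin','lip','grip','stand','face','panel_top','slot','plain_box','jar','carton','label_roll']:
        for r in tip_of(n,q)[:3]: print(n,q,np.array(r['at']),round(r['score'],2),proj(n,r['at']))
E
```

```text
pics
{'clock': 0.0, 'joint_pos': array([ 1.1694,  0.1245,  1.6517, -0.    ,  1.3675, -0.0826]), 'joint_vel': array([ 0.0002,  0.    , -0.    , -0.0015, -0.0003,  0.0032]), 'effort': array([  0.    , -42.36  , -36.5457,  -0.0001,   0.0068,  -0.    ]), 'tool_pos': array([0.2035, 0.6167, 0.23  ]), 'tool_rot': array([-0.4986, -3.1013,  0.0033]), 'wrist_force': array([-0.601 , -0.7652, -0.3057]), 'torque': array([0.0004, 0.0203, 0.042 ]), 'grasp_force': 0.0, 'width': 0.08534739606078044}
side {'vfov': 55.911767647215385, 'cx': 255.72516884407563, 'cy': 186.10922598108053, 'pose': array([[ 0.9527,  0.2137, -0.2162,  0.2795],
       [-0.3039,  0.6577, -0.6892, -0.6989],
       [-0.005 ,  0.7223,  0.6915,  0.8545],
       [ 0.    ,  0.    ,  0.    ,  1.    ]])}
side bin [ 0.3152  0.2051 -0.0007] 0.73 (186, 191)
side bin [ 0.506  -0.025   0.0009] 0.72 (261, 227)
side bin [ 0.2977  0.3346 -0.0003] 0.63 (175, 168)
side lip [0.4805 0.0233 0.0745] 0.79 (248, 201)
side lip [0.3298 0.1523 0.0711] 0.71 (190, 185)
side lip [0.2448 0.3318 0.0754] 0.58 (156, 155)
side grip [0.3147 0.2019 0.0419] 0.77 (
[... 1015 characters left out ...]
41  0.3326 0.0776] 0.87 (139, 283)
top lip [0.4815 0.0178 0.0736] 0.7 (249, 199)
top grip [0.3166 0.2022 0.0447] 0.82 (187, 256)
top grip [ 0.5019 -0.0203  0.0394] 0.55 (262, 193)
top stand [ 0.5685  0.2256 -0.0007] 0.62 (182, 173)
top face [0.5671 0.2121 0.1654] 0.87 (177, 166)
top panel_top [0.5677 0.2109 0.209 ] 0.59 (175, 163)
top panel_top [0.4816 0.0174 0.0716] 0.42 (249, 199)
top slot [0.5721 0.2283 0.1837] 0.83 (170, 163)
top slot [ 0.4638 -0.2026 -0.0009] 0.16 (322, 206)
top plain_box [ 0.4658 -0.1986  0.0034] 0.95 (320, 206)
top jar [ 0.7239 -0.0271  0.0003] 0.78 (264, 123)
top carton [ 0.7003 -0.2223 -0.0011] 0.91 (327, 130)
top label_roll [ 0.3004 -0.3118  0.0012] 0.66 (358, 260)
```

```bash
python3 - <<'E'
import cv2,numpy as np
s=cv2.imread('pics/side0.png');t=cv2.imread('pics/top0.png')
a=cv2.resize(s[80:350,110:400],None,fx=1.38,fy=1.38,interpolation=3);b=cv2.resize(t[80:350,110:400],None,fx=1.38,fy=1.38,interpolation=3)
cv2.imwrite('pics/ov.png',np.hstack([a,b])[:, :800])
c=cv2.resize(s[95:260,140:300],(590,600),interpolation=3);cv2.imwrite('pics/crop.png',c)
E
```

```text
(no output)
```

View pics/ov.png

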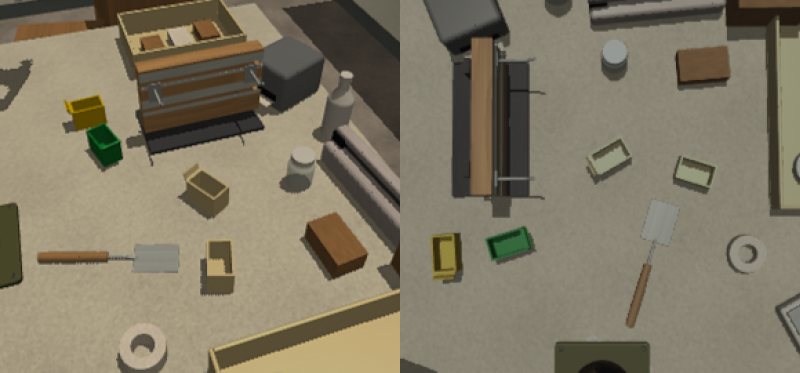

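View pics/crop.png

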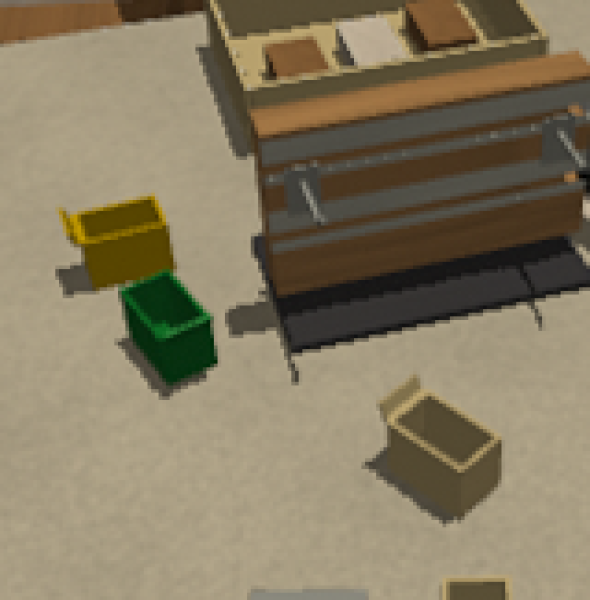

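Candidates: cream with lip (side 261,215 / top 262,193); plain cream box (side 267,270 / top 320,206), no lip; green (side 184,185) and yellow (side 173,160), wrong colour. The crop clearly shows the lip at side (250,202) on the cream bin, which fits. The panel faces world −y, between the hooks. Next I measure exact poses.

```bash
python3 - <<'E'
from h import *
np.set_printoptions(precision=4,suppress=True)
Ws=np.load('side.npy');Wt=np.load('top.npy')
for nm,W in(('side',Ws),('top',Wt)):
    m=(abs(W[...,0]-.505)<.09)&(abs(W[...,1]+.02)<.09)&(W[...,2]>.045)&(W[...,2]<.09)
    P=W[m]; 
    rim=P[(P[:,2]>.052)&(P[:,2]<.066)]; hi=P[P[:,2]>.067]
    r=cv2.minAreaRect((rim[:,:2]*1000).astype(np.float32)); print(nm,len(rim),r, 'hi',len(hi),hi.mean(0), 'maxz',np.percentile(P[:,2],99))
    # panel
    m=(W[...,0]>.38)&(W[...,0]<.76)&(W[...,1]>.1)&(W[...,1]<.32)&(W[...,2]>.19)&(W[...,2]<.26)
    P=W[m]; T=P[P[:,2]>np.percentile(P[:,2],90)-.006]
    print(nm,'paneltop z',np.median(T[:,2]),len(T),cv2.minAreaRect((T[:,:2]*1000).astype(np.float32)))
W=Ws
# front face points
m=(W[...,0]>.45)&(W[...,0]<.68)&(W[...,1]>.15)&(W[...,1]<.3)&(W[...,2]>.02)&(W[...,2]<.21)
P=W[m]
F=P[(P[:,2]>.185)|((P[:,2]<.15)&(P[:,2]>.11))|(P[:,2]<.07)]
c=np.median(F[:,1]);
for _ in range(6):
    G=F[abs(F[:,1]-c)<.006] if _==0 else F[abs(F@n-d0)<.003]
    A=np.c_[G[:,0],np.ones(len(G))];k=np.linalg.lstsq(A,G[:,1],rcond=None)[0]
    n=np.array([-k[0],1,0]);d0=k[1]
print('face y=%.4f x + %.4f'%tuple(k),len(G))
# profile in z
e=P@n-d0
for z in np.arange(.03,.225,.003):
    q=e[(abs(P[:,2]-z)<.0015)]
    if len(q): print(round(z,3),len(q),np.percentile(q,[10,50,90]).round(4))
for col in (250,256,262): print(col,[ (v,*(W[v,col]*1000).round(0)) for v in range(100,150)][::1])
E
```

```text
side 215 ((503.1534118652344, -16.352767944335938), (52.39136505126953, 89.85401916503906), 29.775495529174805) hi 32 [0.4803 0.0233 0.0699] maxz 0.07259874712350116
side paneltop z 0.21461883338483356 803 ((568.013916015625, 227.71495056152344), (300.1475830078125, 48.43367385864258), 0.8890186548233032)
top 150 ((501.1459655761719, -17.733016967773438), (49.99938201904297, 86.83306884765625), 30.21162223815918) hi 30 [0.4788 0.0228 0.0711] maxz 0.07437621900328967
top paneltop z 0.21496701207751778 1589 ((566.872314453125, 225.91531372070312), (296.2854309082031, 41.36290740966797), 0.3292827606201172)
face y=0.0071 x + 0.2036 1448
0.033 3 [0.0025 0.0031 0.0041]
0.036 35 [-0.0012  0.0005  0.0023]
0.039 39 [-0.0022 -0.0002  0.0021]
0.042 43 [-0.0027 -0.0004  0.0023]
0.045 45 [-0.0027 -0.0005  0.0017]
0.048 44 [-0.0015 -0.0001  0.0018]
0.051 44 [-0.002   0.0005  0.0025]
0.054 40 [-0.0023 -0.0001  0.0017]
0.057 49 [-0.0017  0.0002  0.0017]
0.06 38 [-0.0012  0.0002  0.0021]
0.063 42 [-0.0022  0.0002  0.0023]
0.066 43 [-0.0026 -0.0004  0.002 ]
0.069 48 [-0.0021  0.0004  0.0027]
0.072 41
[... 10377 characters left out ...]
9, np.float64(586.0), np.float64(207.0), np.float64(151.0)), (140, np.float64(585.0), np.float64(204.0), np.float64(149.0)), (141, np.float64(587.0), np.float64(208.0), np.float64(142.0)), (142, np.float64(587.0), np.float64(210.0), np.float64(137.0)), (143, np.float64(586.0), np.float64(206.0), np.float64(136.0)), (144, np.float64(586.0), np.float64(207.0), np.float64(131.0)), (145, np.float64(587.0), np.float64(209.0), np.float64(125.0)), (146, np.float64(586.0), np.float64(206.0), np.float64(124.0)), (147, np.float64(588.0), np.float64(211.0), np.float64(115.0)), (148, np.float64(587.0), np.float64(207.0), np.float64(114.0)), (149, np.float64(587.0), np.float64(208.0), np.float64(110.0))]
```

```bash
cat >> h.py <<'E'
LEAN=np.radians(28)
def binpose(yaw,tilt,origin):  # bin rotation: yaw then front-up tilt (rad)
    return R.from_euler('z',yaw)*R.from_euler('y',tilt)
# tool in bin frame: z=(sinL,0,-cosL), y=-bin y (tool y ~ +x world), x = y cross z
TB=R.from_matrix(np.c_[np.cross([0,-1,0],[np.sin(LEAN),0,-np.cos(LEAN)]),[0,-1,0],[np.sin(LEAN),0,-np.cos(LEAN)]])
def toolrot(yaw,tilt): return binpose(yaw,tilt,0)*TB
def rel(p,Rt,s=None,ref=None):
    s=s or robot.get_state()
    p0,R0=(s['tool_pos'],R.from_rotvec(s['tool_rot'])) if ref is None else ref
    return (R0.inv().apply(np.array(p)-p0)*1000).round(1),(np.degrees((R0.inv()*Rt).as_rotvec())/5).round(2)
E
cat > plan.py <<'E'
import numpy as np,heapq
# bin outline (x,z) relative to grip(0,42); only parts near the panel
def seg(a,b,n):return np.linspace(a,b,n)
d=np.array([np.sin(np.radians(20)),np.cos(np.radians(20))]);t=np.array([d[1],-d[0]])
a0=np.array([43.5,58.]);b0=np.array([47.5,58.])
top=np.array([50.9,72.4])
b1=top+np.array([0,0]); 
c0=np.array([45.5,58.]);c1=c0+d*16
o=np.vstack([seg((40,0),(40,56),40),seg((40,56),(47.5,56),12),seg((47.5,56),c0+t*2,6),seg(c0+t*2,c1+t*2,20),seg(c1+t*2,c1-t*2,8),seg(c1-t*2,(43.5,60),20),seg((43.5,60),(40,60),6)])
print('lip corners',c1+t*2,c1-t*2)
B=o-[0,42]
obs=[(0,4,-300,0),(0,4,14,45),(4,300,-300,-8),(4,300,38,45),(34,300,-8,38)]
def clr(s,h,th):
    c,sn=np.cos(th),np.sin(th);X=B[:,0]*c+B[:,1]*sn+s;Z=-B[:,0]*sn+B[:,1]*c+h
    m=99
    for x0,x1,z0,z1 in obs:
        dx=np.maximum(x0-X,X-x1);dz=np.maximum(z0-Z,Z-z1)
        sd=np.where((dx>0)&(dz>0),np.hypot(dx,dz),np.maximum(dx,dz)); m=min(m,sd.min())
    return m
if __name__=='__main__':
    S=np.arange(-75,-38,1.);H=np.arange(-20,26,1.);TH=np.radians(np.arange(0,51,2.5))
    C=np.array([[[clr(s,h,t) for t in TH] for h in H] for s in S])
    g=(int(-41+75),int(-12.5+20),0)  # near seated: back 1 mm off face, web 1.5 above edge
    st=(int(-72+75),int(4+20),14); print('goal clr',C[g],'start',C[st])
    best={};pq=[(-9,0,st,None)];par={}
    while pq:
        k,l,n,p=heapq.heappop(pq)
        if n in par: continue
        par[n]=(p,-k)
        if n==g:break
        for dd in np.ndindex(3,3,3):
            q=tuple(np.add(n,dd)-1)
            if min(q)<0 or q[0]>=len(S) or q[1]>=len(H) or q[2]>=len(TH) or q in par:continue
            kk=max(k,-min(C[q],3.))
            heapq.heappush(pq,(kk,l+1,q,n))
    n=g;path=[]
    while n: path.append(n);n=par[n][0]
    for n in path[::-1]: print(S[n[0]],H[n[1]],round(np.degrees(TH[n[2]]),1),'clr',C[n].round(2))
E
python3 plan.py; python3 - <<'E'
from h import *
np.set_printoptions(precision=4,suppress=True)
yaw=np.radians(120); Rt=toolrot(yaw,0); zt=Rt.apply([0,0,1]); g=np.array([.5045,-.0203,.042])
print(zt,Rt.apply([0,1,0]))
tcp=g+.019*zt; pre=tcp-.09*zt
s=robot.get_state(); ref=(s['tool_pos'],R.from_rotvec(s['tool_rot']))
print('way',rel([.34,.02,.28],R.from_matrix(np.eye(3))*Rt,ref=ref)); print('pre',pre,rel(pre,Rt,ref=ref)); print('grasp',tcp,rel(tcp,Rt,ref=ref))
E
```

```text
lip corners [52.85170753 72.35104165] [49.09293705 73.71912222]
goal clr 1.0 start 11.297773421908168
-72.0 4.0 35.0 clr 11.3
-71.0 5.0 32.5 clr 10.35
-70.0 6.0 30.0 clr 10.78
-69.0 7.0 27.5 clr 9.26
-68.0 8.0 25.0 clr 7.32
-67.0 9.0 22.5 clr 6.56
-66.0 10.0 25.0 clr 5.27
-65.0 11.0 27.5 clr 4.13
-64.0 12.0 30.0 clr 3.73
-63.0 13.0 32.5 clr 3.99
-62.0 14.0 35.0 clr 4.2
-61.0 15.0 37.5 clr 4.62
-60.0 16.0 37.5 clr 3.23
-59.0 17.0 40.0 clr 4.37
-58.0 18.0 40.0 clr 3.26
-57.0 19.0 42.5 clr 3.9
-56.0 20.0 42.5 clr 3.78
-55.0 21.0 45.0 clr 3.0
-54.0 22.0 45.0 clr 3.48
-53.0 22.0 45.0 clr 3.07
-52.0 23.0 45.0 clr 3.48
-51.0 23.0 45.0 clr 3.11
-50.0 24.0 45.0 clr 3.34
-49.0 24.0 45.0 clr 3.19
-48.0 23.0 42.5 clr 3.11
-47.0 23.0 42.5 clr 2.75
-46.0 24.0 42.5 clr 2.7
-45.0 23.0 40.0 clr 2.66
-44.0 23.0 40.0 clr 3.14
-43.0 23.0 40.0 clr 3.03
-42.0 23.0 40.0 clr 2.92
-41.0 23.0 40.0 clr 2.92
-40.0 23.0 40.0 clr 2.92
-39.0 22.0 40.0 clr 3.22
-40.0 21.0 37.5 clr 3.07
-40.0 20.0 37.5 clr 3.09
-41.0 19.0 35.0 clr 3.2
-41.0 18.0 35.0 clr 2.95
-42.0 17.0 32.5 clr 3.31
-42.0 16.0 32.5 clr 2.78
-43.0 1
[... 301 characters left out ...]
lr 2.43
-44.0 2.0 15.0 clr 2.49
-44.0 1.0 15.0 clr 2.55
-43.0 0.0 12.5 clr 2.02
-44.0 -1.0 12.5 clr 2.57
-43.0 -2.0 10.0 clr 2.02
-44.0 -3.0 10.0 clr 1.92
-44.0 -4.0 10.0 clr 1.74
-43.0 -5.0 7.5 clr 2.06
-43.0 -6.0 7.5 clr 1.89
-42.0 -7.0 5.0 clr 1.31
-43.0 -8.0 5.0 clr 1.73
-42.0 -9.0 2.5 clr 1.29
-42.0 -10.0 2.5 clr 1.55
-42.0 -11.0 2.5 clr 1.0
-41.0 -12.0 0.0 clr 1.0
-41.0 -13.0 0.0 clr 1.0
[-0.2347  0.4066 -0.8829] [0.866 0.5   0.   ]
way (array([-316.6, -524.4,  -48.7]), array([-2.04,  5.35,  8.18]))
pre [ 0.5212 -0.0492  0.1047] (array([-510.3, -533.3,  126.6]), array([-2.04,  5.35,  8.18]))
grasp [ 0.5    -0.0126  0.0252] (array([-478.7, -505.2,  206.1]), array([-2.04,  5.35,  8.18]))
```

>>> {"api": "arm_command", "payload": {
  "steps": [
    [100,[-317,-524,-49],[-2.04,5.35,8.18]],
    [100,[-317,-524,-49],[-2.04,5.35,8.18]],
    [100,[-317,-524,-49],[-2.04,5.35,8.18]],
    [100,[-317,-524,-49],[-2.04,5.35,8.18]],
    [100,[-317,-524,-49],[-2.04,5.35,8.18]],
    [100,[-317,-524,-49],[-2.04,5.35,8.18]],
    [100,[-317,-524,-49],[-2.04,5.35,8.18]],
    [100,[-317,-524,-49],[-2.04,5.35,8.18]],
    [100,[-317,-524,-49],[-2.04,5.35,8.18]],
    [100,[-317,-524,-49],[-2.04,5.35,8.18]],
    [100,[-317,-524,-49],[-2.04,5.35,8.18]],
    [100,[-317,-524,-49],[-2.04,5.35,8.18]],
    [100,[-317,-524,-49],[-2.04,5.35,8.18]],
    [100,[-317,-524,-49],[-2.04,5.35,8.18]],
    [100,[-317,-524,-49],[-2.04,5.35,8.18]],
    [100,[-317,-524,-49],[-2.04,5.35,8.18]],
    [100,[-317,-524,-49],[-2.04,5.35,8.18]],
    [100,[-317,-524,-49],[-2.04,5.35,8.18]]
  ]
}}

```text
clock: 2.7
tool_pos: [0.3404, 0.0205, 0.2803]
tool_rot: [-1.35, -2.336, -0.337]
wrist_force: [0.1, -0.6, 0.3]
width: 0.0854
grasp_force: 0.0
```

```bash
python3 - <<'E'
from h import *
np.set_printoptions(precision=4,suppress=True)
yaw=np.radians(120); Rt=toolrot(yaw,0); zt=Rt.apply([0,0,1]); g=np.array([.5045,-.0203,.042]); tcp=g+.019*zt
print('pre',rel(tcp-.09*zt,Rt)); print('grasp',rel(tcp,Rt))
E
```

```text
pre (array([-215.5,  121.7,   84.2]), array([ 0.  , -0.01, -0.01]))
grasp (array([-215.5,  121.7,  174.2]), array([ 0.  , -0.01, -0.01]))
```

>>> {"api": "arm_command", "payload": {
  "steps": [
    [100,[-36,20,14],[0,0,0]],
    [100,[-72,41,28],[0,0,0]],
    [100,[-108,61,42],[0,0,0]],
    [100,[-144,81,56],[0,0,0]],
    [100,[-180,102,70],[0,0,0]],
    [100,[-215.5,121.7,84],[0,0,0]],
    [100,[-215.5,121.7,84],[0,0,0]],
    [100,[-215.5,121.7,84],[0,0,0]],
    [100,[-215.5,121.7,84],[0,0,0]]
  ]
}}

```text
clock: 3.45
tool_pos: [0.5208, -0.0478, 0.1045]
tool_rot: [-1.346, -2.336, -0.336]
wrist_force: [0.5, -0.1, 0.5]
width: 0.0857
grasp_force: 0.0
```

```bash
python3 - <<'E'
from h import *
np.set_printoptions(precision=4,suppress=True)
c=vision.calibration('wrist');print(c)
im,d=vision.read_camera('wrist');cv2.imwrite('pics/w1.png',im[...,::-1])
for q in('bin','grip','lip'):
    for r in tip_of('wrist',q)[:3]: print(q,np.array(r['at']),r['score'])
f=192/np.tan(np.radians(c['vfov']/2));v,u=np.mgrid[:384,:512];x=(u-c['cx']);y=-(v-c['cy']);r=np.hypot(x,y)+1e-9;a=r/f
P=np.stack([np.tan(a)*x/r*d,np.tan(a)*y/r*d,-d],-1);T=np.array(c['pose']);W=P@T[:3,:3].T+T[:3,3];W[(d==0)|(a>1.4)]=9
m=(abs(W[...,0]-.505)<.07)&(abs(W[...,1]+.02)<.07)&(W[...,2]>.052)&(W[...,2]<.066)
k=W[m];print(len(k));print(cv2.minAreaRect((k[:,:2]*1000).astype(np.float32)))
zz=W[(abs(W[...,0]-.505)<.09)&(abs(W[...,1]+.02)<.09)];print(np.median(zz[abs(zz[:,2])<.02],0))
E
```

```text
{'vfov': 65.70646984690485, 'cx': 258.8414855636717, 'cy': 191.25618379022868, 'pose': array([[ 0.865 , -0.4895,  0.1105,  0.5249],
       [ 0.5018,  0.8445, -0.1869, -0.0553],
       [-0.0018,  0.2172,  0.9761,  0.2624],
       [ 0.    ,  0.    ,  0.    ,  1.    ]])}
bin [ 0.5033 -0.0193  0.0006] 0.73
grip [ 0.5029 -0.0218  0.0443] 0.81
grip [0.4817 0.0252 0.0685] 0.72
lip [0.4821 0.0243 0.073 ] 0.59
2999
((503.2446594238281, -16.915054321289062), (50.10622787475586, 88.0571517944336), 30.34339141845703)
[ 0.5139 -0.0288  0.0002]
```

View pics/w1.png

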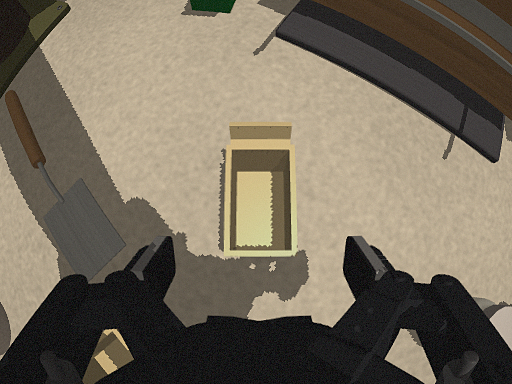

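The wrist view shows the lipped cream bin at pixel (262,190), centred between the open fingers, with its lip at the far side (260,131). It is ready to grasp.

>>> {"api": "arm_command", "payload": {
  "steps": [
    [100,[0,0,25],[0,0,0]],
    [100,[0,0,50],[0,0,0]],
    [100,[0,0,75],[0,0,0]],
    [100,[0,0,90],[0,0,0]],
    [100,[0,0,90],[0,0,0]],
    [100,[0,0,90],[0,0,0]],
    [100,[0,0,90],[0,0,0]],
    [50,[0,0,90],[0,0,0]],
    [40,[0,0,90],[0,0,0]],
    [30,[0,0,90],[0,0,0]],
    [20,[0,0,90],[0,0,0]],
    [10,[0,0,90],[0,0,0]],
    [0,[0,0,90],[0,0,0]],
    [0,[0,0,90],[0,0,0]],
    [0,[0,0,90],[0,0,0]],
    [0,[0,0,90],[0,0,0]],
    [0,[0,0,90],[0,0,0]],
    [0,[0,0,90],[0,0,0]]
  ]
}}

```text
clock: 5.15
tool_pos: [0.5014, -0.0135, 0.0267]
tool_rot: [-1.35, -2.339, -0.337]
wrist_force: [1.3, -1.1, 6.4]
width: 0.0496
grasp_force: 62.9
```

>>> {"api": "arm_command", "payload": {
  "steps": [
    [0,[2.4,0,-4.4],[0,0,0]],
    [0,[10,0,-18],[0,0,0]],
    [0,[20,0,-37],[0,0,0]],
    [0,[34,0,-64],[0,0,0]],
    [0,[48,0,-90],[0,0,0]],
    [0,[60,0,-112],[0,0,0]],
    [0,[70,0,-132],[0,0,0]],
    [0,[70,0,-132],[0,0,0]],
    [0,[70,0,-132],[0,0,0]],
    [0,[70,0,-132],[0,0,0]]
  ]
}}

```text
clock: 5.98
tool_pos: [0.4993, -0.0128, 0.1732]
tool_rot: [-1.349, -2.335, -0.335]
wrist_force: [-0.1, -0.3, -2.0]
width: 0.0493
grasp_force: 62.4
```

```bash
cat >> h.py <<'E'
# grasp record: tool pose at grasp and bin pose -> grip point/bin axes in tool frame
Rg=R.from_rotvec([-1.350,-2.339,-.337]); pg=np.array([.5014,-.0135,.0267])
Rb=R.from_euler('z',np.radians(120.3)); ob=np.array([.5051,-.0201,0])
gT=Rg.inv().apply(ob+[0,0,.042]-pg); RTB=Rg.inv()*Rb   # bin in tool frame
XM,FY,YAW,ZM=.5675,.2076,np.radians(90.4),.1698
IN=np.array([np.cos(YAW),np.sin(YAW),0])
def goal(s,h,th):   # mm,mm,deg -> tcp pose
    Rt=R.from_euler('z',YAW)*R.from_euler('y',np.radians(th))*RTB.inv()
    g=np.array([XM,FY,ZM])+IN*s/1000+[0,0,h/1000]
    return g-Rt.apply(gT),Rt
def now(s=None):
    s=s or robot.get_state();Rt=R.from_rotvec(s['tool_rot']);g=s['tool_pos']+Rt.apply(gT)-[XM,FY,ZM]
    y,t,r=(R.from_euler('z',-YAW)*Rt*RTB).as_euler('zyx',degrees=True)
    return 's %.1f lat %.1f h %.1f tilt %.2f yaw %.2f roll %.2f'%(g@IN*1e3,g@[IN[1],-IN[0],0]*1e3,g[2]*1e3,t,y,r)
E
python3 - <<'E'
from h import *
np.set_printoptions(precision=4,suppress=True)
s=robot.get_state();print(s['tool_pos'],s['tool_rot'],s['wrist_force'],s['torque'],gT,now(s))
for g in [(-110,14,0),(-110,14,40),(-75,14,40)]: print(g,goal(*g)[0],rel(*goal(*g),s=s))
E
```

```text
[ 0.4993 -0.0128  0.1732] [-1.3489 -2.3346 -0.3351] [-0.0787 -0.34   -1.9879] [-0.3007 -0.174  -0.0201] [ 0.0005 -0.0001 -0.0171] s -226.6 lat -66.0 h 18.7 tilt -0.08 yaw 29.89 roll 0.26
(-110, 14, 0) [0.5684 0.1052 0.1685] (array([ 57.6, 118.8,  35.8]), array([-2.84, -0.04,  5.26]))
(-110, 14, 40) [0.5684 0.0936 0.1672] (array([ 48.1, 113.1,  32.2]), array([-0.92, -7.86,  6.01]))
(-75, 14, 40) [0.5682 0.1286 0.1672] (array([ 74.9, 130.4,  46.5]), array([-0.92, -7.86,  6.01]))
```

>>> {"api": "arm_command", "payload": {
  "steps": [
    [0,[12,28,8],[-0.2,-1.9,1.5]],
    [0,[24,56,16],[-0.45,-3.9,3.0]],
    [0,[36,84,24],[-0.7,-5.9,4.5]],
    [0,[48,113,32],[-0.92,-7.86,6.01]],
    [0,[48,113,32],[-0.92,-7.86,6.01]],
    [0,[48,113,32],[-0.92,-7.86,6.01]],
    [0,[48,113,32],[-0.92,-7.86,6.01]],
    [0,[48,113,32],[-0.92,-7.86,6.01]],
    [0,[48,113,32],[-0.92,-7.86,6.01]],
    [0,[48,113,32],[-0.92,-7.86,6.01]],
    [0,[48,113,32],[-0.92,-7.86,6.01]],
    [0,[48,113,32],[-0.92,-7.86,6.01]],
    [0,[48,113,32],[-0.92,-7.86,6.01]]
  ]
}}

```text
clock: 7.07
tool_pos: [0.5697, 0.0921, 0.1692]
tool_rot: [2.106, 2.109, -0.216]
wrist_force: [0.4, 0.2, -1.6]
width: 0.0493
grasp_force: 62.8
```

```bash
python3 - <<'E'
from h import *
np.set_printoptions(precision=4,suppress=True)
s=robot.get_state();print(s['joint_pos'],s['wrist_force'],s['torque'],now(s))
lip=s['tool_pos']+R.from_rotvec(s['tool_rot']).apply(gT+RTB.apply([.0509,0,.0304])); print('lip pred',lip)
ims=[]
for n in('side','top','wrist'):
    if n=='wrist': im,d=vision.read_camera(n)
    else: im,d,W=cloud(n)
    if n!='wrist':
        u,v=proj(n,lip);print(n,u,v); ims.append(cv2.resize(im[v-50:v+50,u-50:u+50],(390,390),interpolation=3))
    for q in('lip','bin'):
        for r in tip_of(n,q)[:5]:
            if abs(r['at'][0]-.57)<.08 and abs(r['at'][1]-.13)<.1: print(n,q,np.array(r['at']),r['score'])
cv2.imwrite('pics/t1.png',np.hstack(ims)[...,::-1])
E
```

```text
[ 0.1665  0.0387  1.8583 -0.2184  1.2796  0.2317] [ 0.3657  0.2141 -1.6495] [0.1693 0.0517 0.0197] s -111.5 lat 1.2 h 16.0 tilt 39.98 yaw -0.13 roll -0.06
lip pred [0.5692 0.1547 0.1764]
side 262 143
side lip [0.5727 0.159  0.1773] 0.61
side lip [ 0.5674  0.2283 -0.0025] 0.27
side bin [0.5703 0.0653 0.1513] 0.73
side bin [0.5672 0.2116 0.1626] 0.49
top 198 164
top bin [0.5701 0.0961 0.1823] 0.71
top bin [0.5696 0.0698 0.1521] 0.61
wrist lip [0.5696 0.1568 0.1707] 0.84
wrist bin [0.571  0.0709 0.1533] 0.59
```

View pics/t1.png

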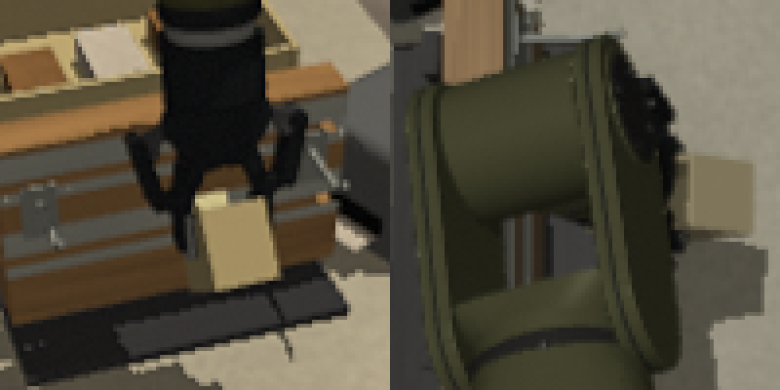

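```bash
python3 - <<'E'
from h import *
from plan import clr
np.set_printoptions(precision=4,suppress=True)
wp=[(-75,12,42.5),(-66,15,42.5),(-56,20,42.5),(-50,23.5,43),(-42,23,40),(-43,15,30),(-44,6,19.5),(-43.5,-3,10),(-42,-9.5,3),(-41,-12.5,0)]
for a,b in zip(wp,wp[1:]):
    print(a,b,min((round(float(clr(*(np.array(a[:2])*(1-t)+np.array(b[:2])*t),np.radians(a[2]*(1-t)+b[2]*t))),2),round(t,1)) for t in np.linspace(0,1,21)))
s=robot.get_state();import re
# measured (s,h,th,lat) -> relative moves that keep axes
Rt=R.from_rotvec(s['tool_rot']);print(now(s))
for g in [(-75,12,42.5),(-66,15,42.5)]: print(g,rel(*goal(*g),s=s))
E
```

```text
lip corners [52.85170753 72.35104165] [49.09293705 73.71912222]
(-75, 12, 42.5) (-66, 15, 42.5) (6.74, np.float64(1.0))
(-66, 15, 42.5) (-56, 20, 42.5) (3.78, np.float64(1.0))
(-56, 20, 42.5) (-50, 23.5, 43) (2.21, np.float64(1.0))
(-50, 23.5, 43) (-42, 23, 40) (2.21, np.float64(0.0))
(-42, 23, 40) (-43, 15, 30) (2.92, np.float64(0.0))
(-43, 15, 30) (-44, 6, 19.5) (2.96, np.float64(1.0))
(-44, 6, 19.5) (-43.5, -3, 10) (2.36, np.float64(1.0))
(-43.5, -3, 10) (-42, -9.5, 3) (1.47, np.float64(1.0))
(-42, -9.5, 3) (-41, -12.5, 0) (1.0, np.float64(1.0))
s -110.4 lat 1.0 h 16.0 tilt 40.01 yaw -0.02 roll -0.13
(-75, 12, 42.5) (array([34.7, -1.2, -3.6]), array([ 0.03, -0.5 , -0.01]))
(-66, 15, 42.5) (array([42.9, -1.2, -8.4]), array([ 0.03, -0.5 , -0.01]))
```

>>> {"api": "arm_command", "payload": {
  "steps": [
    [0,[8,-0.4,-1],[0,-0.1,0]],
    [0,[17,-0.8,-2],[0,-0.25,0]],
    [0,[26,-1.2,-3],[0,-0.4,0]],
    [0,[34.7,-1.2,-3.6],[0,-0.5,0]],
    [0,[37,-1.2,-5],[0,-0.5,0]],
    [0,[39,-1.2,-6.2],[0,-0.5,0]],
    [0,[41,-1.2,-7.3],[0,-0.5,0]],
    [0,[42.9,-1.2,-8.4],[0,-0.5,0]],
    [0,[42.9,-1.2,-8.4],[0,-0.5,0]],
    [0,[42.9,-1.2,-8.4],[0,-0.5,0]],
    [0,[42.9,-1.2,-8.4],[0,-0.5,0]]
  ]
}}

```text
clock: 8.43
tool_pos: [0.5682, 0.1365, 0.1685]
tool_rot: [2.08, 2.084, -0.259]
wrist_force: [-0.1, -0.5, -1.6]
width: 0.0493
grasp_force: 62.8
```

```bash
python3 - <<'E'
from h import *
np.set_printoptions(precision=4,suppress=True)
s=robot.get_state();print(s['wrist_force'],s['torque'],now(s))
for g in [(-61,17.5,42.5),(-56,20,42.5),(-50,23,43.5)]: print(g,rel(*goal(*g),s=s))
for n in('side','wrist'):
    im,d=vision.read_camera(n)
    for r in tip_of(n,'lip')[:2]: print(n,np.array(r['at']),r['score'])
    cv2.imwrite(f'pics/e_{n}.png',im[...,::-1])
print('lip pred',s['tool_pos']+R.from_rotvec(s['tool_rot']).apply(gT+RTB.apply([.0509,0,.0304])))
E
```

```text
[-0.1469 -0.4832 -1.6299] [0.1904 0.0064 0.0292] s -66.3 lat 0.0 h 15.1 tilt 42.51 yaw -0.08 roll -0.09
(-61, 17.5, 42.5) (array([ 4.6, -0.1, -3.7]), array([ 0.03,  0.  , -0.02]))
(-56, 20, 42.5) (array([ 8.8, -0.1, -7.4]), array([ 0.03,  0.  , -0.02]))
(-50, 23, 43.5) (array([ 13.5,  -0.1, -11.8]), array([ 0.02, -0.2 , -0.02]))
side [0.2447 0.3282 0.0759] 0.79
side [0.3289 0.1512 0.0752] 0.75
lip pred [0.5677 0.1993 0.1729]
```

View pics/e_wrist.png

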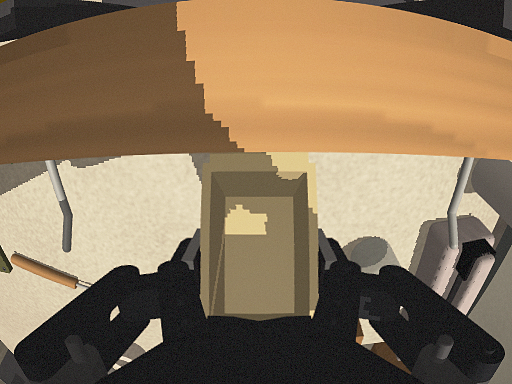

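The wrist view shows the bin at column ~260, midway between the hooks (columns ~60 and ~460), just in front of the panel face. Now I enter slowly.

>>> {"api": "arm_command", "payload": {
  "steps": [
    [0,[1.2,0,-0.9],[0,0,0]],
    [0,[2.3,0,-1.8],[0,0,0]],
    [0,[3.5,0,-2.8],[0,0,0]],
    [0,[4.6,0,-3.7],[0,0,0]],
    [0,[5.7,0,-4.6],[0,0,0]],
    [0,[6.8,0,-5.5],[0,0,0]],
    [0,[6.8,0,-5.5],[0,0,0]],
    [0,[6.8,0,-5.5],[0,0,0]]
  ]
}}

```text
clock: 9.3
tool_pos: [0.5681, 0.1449, 0.172]
tool_rot: [2.08, 2.085, -0.259]
wrist_force: [0.6, -0.7, -2.7]
width: 0.0492
grasp_force: 62.8
```

```bash
python3 - <<'E'
from h import *
s=robot.get_state();print(s['wrist_force'],now(s))
for g in [(-56,20,42.5),(-50,22.5,43.5)]: print(g,rel(*goal(*g),s=s))
E
```

```text
[ 0.60749785 -0.71280658 -2.72458862] s -58.0 lat -0.0 h 18.6 tilt 42.51 yaw -0.03 roll -0.12
(-56, 20, 42.5) (array([ 1.6,  0. , -1.8]), array([ 0.03,  0.  , -0.01]))
(-50, 22.5, 43.5) (array([ 6.4,  0. , -5.8]), array([ 0.02, -0.2 , -0.01]))
```

>>> {"api": "arm_command", "payload": {
  "steps": [
    [0,[0.8,0,-0.9],[0,0,0]],
    [0,[1.6,0,-1.8],[0,0,0]],
    [0,[2.4,0,-2.5],[0,0,0]],
    [0,[3.2,0,-3.1],[0,-0.05,0]],
    [0,[4,0,-3.8],[0,-0.1,0]],
    [0,[4,0,-3.8],[0,-0.1,0]],
    [0,[4,0,-3.8],[0,-0.1,0]]
  ]
}}

```text
clock: 9.88
tool_pos: [0.568, 0.1498, 0.1746]
tool_rot: [2.075, 2.08, -0.268]
wrist_force: [0.1, 0.1, -2.6]
width: 0.0493
grasp_force: 62.8
```

```bash
python3 - <<'E'
from h import *
s=robot.get_state();print(s['wrist_force'],s['torque'],now(s))
for g in [(-50,22.5,43.5),(-50,18.5,43.5)]: print(g,rel(*goal(*g),s=s))
R0=R.from_rotvec(s['tool_rot']);print('down in tool',R0.inv().apply([0,0,-1]).round(3),'in',R0.inv().apply(IN).round(3))
E
```

```text
[ 0.14887595  0.12324647 -2.63479331] [ 0.17387473 -0.01247919 -0.00910252] s -52.9 lat -0.0 h 21.2 tilt 43.02 yaw -0.02 roll -0.12
(-50, 22.5, 43.5) (array([ 2.4,  0. , -2. ]), array([ 0.02, -0.1 , -0.01]))
(-50, 18.5, 43.5) (array([ 3.4, -0. ,  1.8]), array([ 0.02, -0.1 , -0.01]))
down in tool [ 0.261 -0.007  0.965] in [ 0.965 -0.003 -0.261]
```

>>> {"api": "arm_command", "payload": {
  "steps": [
    [0,[0.8,0,-0.7],[0,-0.05,0]],
    [0,[1.6,0,-1.4],[0,-0.1,0]],
    [0,[2.4,0,-2],[0,-0.1,0]],
    [0,[2.4,0,-2],[0,-0.1,0]],
    [0,[2.5,0,-1.5],[0,-0.1,0]],
    [0,[2.7,0,-1],[0,-0.1,0]],
    [0,[2.8,0,-0.5],[0,-0.1,0]],
    [0,[2.9,0,0],[0,-0.1,0]],
    [0,[2.9,0,0],[0,-0.1,0]],
    [0,[2.9,0,0],[0,-0.1,0]]
  ]
}}

```text
clock: 10.72
tool_pos: [0.5682, 0.1524, 0.1745]
tool_rot: [2.07, 2.075, -0.276]
wrist_force: [-1.6, 0.1, 2.0]
width: 0.0491
grasp_force: 63.1
```

```bash
python3 - <<'E'
from h import *
from plan import clr
s=robot.get_state();print(s['wrist_force'],s['torque'],now(s))
for h in np.arange(16,26,.5): print(h,clr(-50,h,np.radians(43.5)).round(2),end='; ')
E
```

```text
lip corners [52.85170753 72.35104165] [49.09293705 73.71912222]
[-1.62025477  0.07932602  2.02249069] [0.26945304 0.32039709 0.01400249] s -50.1 lat 0.1 h 21.0 tilt 43.51 yaw -0.05 roll -0.12
16.0 -1.69; 16.5 -1.62; 17.0 -1.12; 17.5 -0.94; 18.0 -0.5; 18.5 -0.19; 19.0 0.13; 19.5 0.62; 20.0 0.94; 20.5 1.37; 21.0 1.84; 21.5 2.29; 22.0 2.72; 22.5 3.16; 23.0 3.05; 23.5 2.6; 24.0 2.16; 24.5 1.68; 25.0 1.23; 25.5 0.83;
```

```bash
sed -i 's/,\.1698$/,.1720/' h.py; python3 - <<'E'
from h import *
s=robot.get_state();print(now(s))
for g in [(-50,22.5,43.5),(-46,23,42),(-42,23,40)]: print(g,rel(*goal(*g),s=s))
E
```

```text
s -50.1 lat 0.1 h 18.8 tilt 43.51 yaw -0.05 roll -0.12
(-50, 22.5, 43.5) (array([-0.9, -0.1, -3.6]), array([ 0.03,  0.  , -0.02]))
(-46, 23, 42) (array([ 3.3, -0.1, -5.2]), array([ 0.03,  0.3 , -0.01]))
(-42, 23, 40) (array([ 7.7, -0.1, -6.2]), array([ 0.03,  0.7 , -0.01]))
```

>>> {"api": "arm_command", "payload": {
  "steps": [
    [0,[-0.5,-0.1,-2],[0,0,0]],
    [0,[-0.9,-0.1,-3.9],[0,0,0]],
    [0,[-0.9,-0.1,-3.9],[0,0,0]],
    [0,[0.2,-0.1,-4.3],[0,0.08,0]],
    [0,[1.2,-0.1,-4.7],[0,0.15,0]],
    [0,[2.2,-0.1,-5.1],[0,0.22,0]],
    [0,[3.3,-0.1,-5.5],[0,0.3,0]],
    [0,[3.3,-0.1,-5.5],[0,0.3,0]],
    [0,[3.3,-0.1,-5.5],[0,0.3,0]]
  ]
}}

```text
clock: 11.47
tool_pos: [0.5679, 0.157, 0.1783]
tool_rot: [2.085, 2.09, -0.251]
wrist_force: [0.4, -0.2, -1.7]
width: 0.0492
grasp_force: 62.9
```

```bash
python3 - <<'E'
from h import *
s=robot.get_state();print(s['wrist_force'],s['torque'],now(s))
for g in [(-42,23,40),(-42,18.5,35),(-43,15,30)]: print(g,rel(*goal(*g),s=s))
E
```

```text
[ 0.43245664 -0.2484537  -1.69171026] [0.21049295 0.05090712 0.01530943] s -45.9 lat -0.1 h 22.7 tilt 42.01 yaw -0.04 roll -0.11
(-42, 23, 40) (array([ 4.4,  0.1, -1.2]), array([ 0.03,  0.4 , -0.01]))
(-42, 18.5, 35) (array([6.9, 0. , 3.1]), array([ 0.03,  1.4 , -0.01]))
(-43, 15, 30) (array([8.3, 0. , 6.5]), array([ 0.04,  2.4 , -0.  ]))
```

>>> {"api": "arm_command", "payload": {
  "steps": [
    [0,[1.1,0,-0.4],[0,0.1,0]],
    [0,[2.2,0,-0.7],[0,0.2,0]],
    [0,[3.3,0,-1],[0,0.3,0]],
    [0,[4.4,0,-1.2],[0,0.4,0]],
    [0,[4.4,0,-1.2],[0,0.4,0]],
    [0,[4.9,0,-0.3],[0,0.6,0]],
    [0,[5.4,0,0.5],[0,0.8,0]],
    [0,[5.9,0,1.4],[0,1,0]],
    [0,[6.4,0,2.2],[0,1.2,0]],
    [0,[6.9,0,3.1],[0,1.4,0]],
    [0,[6.9,0,3.1],[0,1.4,0]],
    [0,[6.9,0,3.1],[0,1.4,0]]
  ]
}}

```text
clock: 12.47
tool_pos: [0.5679, 0.1627, 0.1736]
tool_rot: [2.152, 2.157, -0.126]
wrist_force: [0.3, -0.2, -1.7]
width: 0.0492
grasp_force: 62.8
```

```bash
python3 - <<'E'
from h import *
s=robot.get_state();print(s['wrist_force'],s['torque'],now(s))
for g in [(-43,15,30),(-43.5,10.5,25),(-44,6.5,20),(-44,2,15)]: print(g,rel(*goal(*g),s=s))
E
```

```text
[ 0.33646917 -0.20578568 -1.65532017] [ 0.10482224 -0.01011017  0.03552161] s -42.4 lat -0.1 h 18.5 tilt 35.01 yaw -0.04 roll -0.14
(-43, 15, 30) (array([1.3, 0. , 3.5]), array([ 0.04,  1.  , -0.01]))
(-43.5, 10.5, 25) (array([ 2.8, -0. ,  7.9]), array([ 0.04,  2.  , -0.  ]))
(-44, 6.5, 20) (array([ 4.3, -0. , 11.6]), array([0.04, 3.  , 0.  ]))
(-44, 2, 15) (array([ 6.3, -0.1, 15.7]), array([0.05, 4.  , 0.01]))
```

>>> {"api": "arm_command", "payload": {
  "steps": [
    [0,[0.3,0,0.9],[0,0.25,0]],
    [0,[0.7,0,1.8],[0,0.5,0]],
    [0,[1,0,2.6],[0,0.75,0]],
    [0,[1.3,0,3.5],[0,1,0]],
    [0,[1.7,0,4.6],[0,1.25,0]],
    [0,[2,0,5.7],[0,1.5,0]],
    [0,[2.4,0,6.8],[0,1.75,0]],
    [0,[2.8,0,7.9],[0,2,0]],
    [0,[3.2,0,8.8],[0,2.25,0]],
    [0,[3.5,0,9.7],[0,2.5,0]],
    [0,[3.9,0,10.6],[0,2.75,0]],
    [0,[4.3,0,11.6],[0,3,0]],
    [0,[4.3,0,11.6],[0,3,0]],
    [0,[4.3,0,11.6],[0,3,0]]
  ]
}}

```text
clock: 13.63
tool_pos: [0.5679, 0.1655, 0.1614]
tool_rot: [-2.149, -2.156, -0.155]
wrist_force: [0.5, 0.8, -2.3]
width: 0.0493
grasp_force: 62.8
```

```bash
python3 - <<'E'
from h import *
s=robot.get_state();print(s['wrist_force'],s['torque'],now(s))
for g in [(-44,2,15),(-43.7,-2,11),(-43.5,-4.5,8)]: print(g,rel(*goal(*g),s=s))
E
```

```text
[ 0.4952943   0.84363306 -2.30714442] [-0.08772597  0.04544735  0.009326  ] s -44.0 lat -0.1 h 6.4 tilt 20.01 yaw 0.02 roll -0.21
(-44, 2, 15) (array([ 0.8, -0. ,  4.3]), array([0.04, 1.  , 0.02]))
(-43.7, -2, 11) (array([ 1.8, -0. ,  8.2]), array([0.05, 1.8 , 0.02]))
(-43.5, -4.5, 8) (array([ 2.5, -0.1, 10.5]), array([0.05, 2.4 , 0.02]))
```

>>> {"api": "arm_command", "payload": {
  "steps": [
    [0,[0.2,0,1.1],[0,0.25,0]],
    [0,[0.4,0,2.2],[0,0.5,0]],
    [0,[0.6,0,3.2],[0,0.75,0]],
    [0,[0.8,0,4.3],[0.02,1,0]],
    [0,[1.1,0,5.3],[0.03,1.2,0]],
    [0,[1.3,0,6.3],[0.04,1.4,0]],
    [0,[1.6,0,7.3],[0.05,1.6,0]],
    [0,[1.8,0,8.2],[0.05,1.8,0]],
    [0,[1.8,0,8.2],[0.05,1.8,0]],
    [0,[1.8,0,8.2],[0.05,1.8,0]]
  ]
}}

```text
clock: 14.47
tool_pos: [0.568, 0.1685, 0.1535]
tool_rot: [-2.059, -2.068, -0.308]
wrist_force: [0.1, -0.1, -2.3]
width: 0.049
grasp_force: 62.8
```

```bash
python3 - <<'E'
from h import *
from plan import clr
s=robot.get_state();print(s['wrist_force'],s['torque'],now(s))
for g in [(-43.5,-4.5,8),(-43,-7,5.5),(-42.3,-9.5,3),(-41,-12.5,0)]: print(g,rel(*goal(*g),s=s),clr(g[0],g[1],np.radians(g[2])))
E
```

```text
lip corners [52.85170753 72.35104165] [49.09293705 73.71912222]
[ 0.0912468  -0.06508367 -2.2619127 ] [-0.14998633  0.04275603  0.01025338] s -43.6 lat 0.1 h -2.0 tilt 11.00 yaw 0.11 roll -0.02
(-43.5, -4.5, 8) (array([ 0.3, -0.1,  2.4]), array([-0.  ,  0.6 ,  0.02])) 1.7407497779700192
(-43, -7, 5.5) (array([ 0.7, -0.1,  4.9]), array([-0.  ,  1.1 ,  0.02])) 1.6514593058764993
(-42.3, -9.5, 3) (array([ 1.4, -0.1,  7.4]), array([-0.  ,  1.6 ,  0.03])) 1.5856686506286877
(-41, -12.5, 0) (array([ 2.7, -0.1, 10.5]), array([0.  , 2.2 , 0.03])) 1.0
```

>>> {"api": "arm_command", "payload": {
  "steps": [
    [0,[0.15,0,1.2],[0,0.3,0]],
    [0,[0.3,0,2.4],[0,0.6,0]],
    [0,[0.5,0,3.6],[0,0.85,0]],
    [0,[0.7,0,4.9],[0,1.1,0]],
    [0,[1,0,6.1],[0,1.35,0.01]],
    [0,[1.3,0,7.4],[0,1.6,0.02]],
    [0,[1.3,0,7.4],[0,1.6,0.02]],
    [0,[1.3,0,7.4],[0,1.6,0.02]]
  ]
}}

```text
clock: 15.13
tool_pos: [0.5679, 0.1719, 0.1467]
tool_rot: [-1.979, -1.984, -0.438]
wrist_force: [-0.1, 0.1, -1.6]
width: 0.0492
grasp_force: 62.8
```

```bash
python3 - <<'E'
from h import *
from plan import clr
s=robot.get_state();print(s['wrist_force'],s['torque'],now(s))
for g in [(-41.7,-11.5,1),(-41.3,-12.5,0),(-41.8,-14,-1.5),(-42.4,-15.2,-3)]: print(g,rel(*goal(*g),s=s),clr(g[0],g[1],np.radians(g[2])))
E
```

```text
lip corners [52.85170753 72.35104165] [49.09293705 73.71912222]
[-0.05622562  0.10249307 -1.60130408] [-0.29785662  0.01120127  0.01977221] s -42.5 lat 0.0 h -9.7 tilt 3.01 yaw 0.03 roll 0.01
(-41.7, -11.5, 1) (array([ 0.5, -0. ,  2. ]), array([-0.  ,  0.4 ,  0.01])) 1.5118782349294548
(-41.3, -12.5, 0) (array([ 0.8, -0. ,  3.1]), array([-0.  ,  0.6 ,  0.01])) 1.2999999999999972
(-41.8, -14, -1.5) (array([ 0.1, -0.1,  4.2]), array([-0.  ,  0.9 ,  0.01])) 0.5304961334054771
(-42.4, -15.2, -3) (array([-0.5, -0.1,  5. ]), array([0.  , 1.2 , 0.01])) -0.5714259403792425
```

>>> {"api": "arm_command", "payload": {
  "steps": [
    [0,[0.25,0,1],[0,0.2,0]],
    [0,[0.5,0,2],[0,0.4,0]],
    [0,[0.8,0,3.1],[0,0.6,0]],
    [0,[0.8,0,3.1],[0,0.6,0]],
    [0,[0.65,0,3.4],[0,0.6,0]],
    [0,[0.5,0,3.7],[0,0.6,0]],
    [0,[0.5,0,3.7],[0,0.6,0]],
    [0,[0.5,0,3.7],[0,0.6,0]]
  ]
}}

```text
clock: 15.8
tool_pos: [0.568, 0.1741, 0.1439]
tool_rot: [-1.947, -1.954, -0.485]
wrist_force: [-0.7, -0.5, -1.0]
width: 0.0495
grasp_force: 63.0
```

```bash
cat > st.py <<'E'
from h import *
np.set_printoptions(precision=2,suppress=True)
s=robot.get_state();R0=R.from_rotvec(s['tool_rot']);print(s['clock'],s['wrist_force'],s['torque'],now(s));print('down',R0.inv().apply([0,0,-1]),'in',R0.inv().apply(IN))
E
python3 st.py
```

```text
15.8 [-0.65 -0.5  -0.97] [-0.51  0.02  0.08] s -41.1 lat 0.1 h -12.8 tilt 0.04 yaw 0.07 roll -0.05
down [-0.47 -0.    0.88] in [ 0.88 -0.    0.47]
```

>>> {"api": "arm_command", "payload": {
  "steps": [
    [0,[-0.14,0,0.27],[0,0,0]],
    [0,[-0.28,0,0.53],[0,0,0]],
    [0,[-0.28,0,0.53],[0,0,0]],
    [0,[-0.28,0,0.53],[0,0,0]]
  ]
}}

```text
clock: 16.13
tool_pos: [0.5681, 0.1741, 0.1435]
tool_rot: [-1.947, -1.953, -0.486]
wrist_force: [-0.9, -2.5, 0.1]
width: 0.0496
grasp_force: 62.9
```

```bash
python3 st.py
```

```text
16.1333 [-0.95 -2.47  0.11] [-0.5   0.13  0.13] s -41.1 lat 0.3 h -13.2 tilt 0.02 yaw 0.06 roll -0.06
down [-0.47 -0.    0.88] in [ 0.88 -0.    0.47]
```

```bash
python3 - <<'E'
from plan import clr
import numpy as np
for th in (0,-1,-1.5,-2,-2.5,-3,-3.5):
    b=max((clr(s,h,np.radians(th)),s,h) for s in np.arange(-45,-38,.1) for h in np.arange(-18,-10,.1))
    # lowest contact-free (resting) pose
    ok=[(h,s) for s in np.arange(-45,-38,.1) for h in np.arange(-18,-10,.1) if clr(s,h,np.radians(th))>-.05]
    print(th,np.round(b,2),'lowest h,s',np.round(min(ok),1) if ok else None, 's range at low', np.round([min(o[1] for o in ok if o[0]<min(ok)[0]+.3),max(o[1] for o in ok if o[0]<min(ok)[0]+.3)],1) if ok else '')
E
```

```text
lip corners [52.85170753 72.35104165] [49.09293705 73.71912222]
0 [  1.4 -41.5 -12.6] lowest h,s [-14.  -43.6] s range at low [-43.6 -40. ]
-1 [  0.92 -41.7  -13.8 ] lowest h,s [-14.8 -43.1] s range at low [-43.1 -40.7]
-1.5 [  0.71 -41.8  -14.4 ] lowest h,s [-15.1 -42.9] s range at low [-42.9 -41.1]
-2 [  0.44 -41.9  -14.7 ] lowest h,s [-15.5 -42.6] s range at low [-42.6 -41.4]
-2.5 [  0.2 -42.  -15.6] lowest h,s [-15.9 -42.3] s range at low [-42.3 -41.8]
-3 [-4.00e-02 -4.21e+01 -1.58e+01] lowest h,s [-16.3 -42.1] s range at low [-42.1 -42.1]
-3.5 [ -0.23 -42.3  -16.8 ] lowest h,s None s range at low
```

```bash
sed -i 's/^XM,FY,YAW,ZM=.*/XM,FY,YAW,ZM=.5675,.2066,np.radians(90.4),.1727/' h.py; python3 st.py; python3 - <<'E'
from h import *
s=robot.get_state()
for g in [(-41.2,-13.8,-.7),(-41.8,-14.8,-1.5),(-41.9,-15.4,-2.2),(-42.1,-16.1,-2.9)]: print(g,rel(*goal(*g),s=s))
E
```

```text
16.1333 [-0.95 -2.47  0.11] [-0.5   0.13  0.13] s -40.1 lat 0.3 h -13.9 tilt 0.02 yaw 0.06 roll -0.06
down [-0.47 -0.    0.88] in [ 0.88 -0.    0.47]
(-41.2, -13.8, -0.7) (array([-0.7, -0.3, -0.6]), array([0.01, 0.14, 0.02]))
(-41.8, -14.8, -1.5) (array([-1.5, -0.3, -0. ]), array([0.01, 0.3 , 0.02]))
(-41.9, -15.4, -2.2) (array([-1.6, -0.3,  0.4]), array([0.01, 0.44, 0.02]))
(-42.1, -16.1, -2.9) (array([-1.9, -0.3,  1. ]), array([0.01, 0.58, 0.02]))
```

>>> {"api": "arm_command", "payload": {
  "steps": [
    [0,[-0.7,0,-0.5],[0,0,0]],
    [0,[-0.9,0,-0.5],[0,0.14,0]],
    [0,[-1.3,0,-0.2],[0,0.24,0]],
    [0,[-1.5,0,0],[0,0.3,0]],
    [0,[-1.5,0,0],[0,0.3,0]],
    [0,[-1.5,0,0],[0,0.3,0]],
    [0,[-1.5,0,0],[0,0.3,0]]
  ]
}}

```text
clock: 16.72
tool_pos: [0.568, 0.1728, 0.1425]
tool_rot: [-1.931, -1.937, -0.508]
wrist_force: [0.6, 0.0, -1.9]
width: 0.0492
grasp_force: 62.8
```

```bash
python3 st.py; python3 - <<'E'
from h import *
s=robot.get_state()
for g in [(-41.9,-15.4,-2.2),(-42.1,-16.1,-2.9)]: print(g,rel(*goal(*g),s=s))
E
```

```text
16.7167 [ 0.6   0.02 -1.92] [-0.32  0.01  0.04] s -41.7 lat 0.2 h -15.1 tilt -1.49 yaw 0.06 roll -0.04
down [-0.49 -0.    0.87] in [ 0.87 -0.    0.49]
(-41.9, -15.4, -2.2) (array([-0.1, -0.2,  0.2]), array([0.  , 0.14, 0.01]))
(-42.1, -16.1, -2.9) (array([-0.4, -0.2,  0.7]), array([0.  , 0.28, 0.02]))
```

>>> {"api": "arm_command", "payload": {
  "steps": [
    [0,[-0.1,0,0.1],[0,0.07,0]],
    [0,[-0.1,0,0.2],[0,0.14,0]],
    [0,[-0.2,0,0.4],[0,0.2,0]],
    [0,[-0.3,0,0.6],[0,0.26,0]],
    [0,[-0.3,0,0.6],[0,0.26,0]],
    [0,[-0.3,0,0.6],[0,0.26,0]]
  ]
}}

```text
clock: 17.22
tool_pos: [0.5681, 0.173, 0.1421]
tool_rot: [-1.916, -1.923, -0.529]
wrist_force: [0.5, 1.7, -0.5]
width: 0.0494
grasp_force: 63.0
```

```bash
python3 st.py
```

```text
17.2167 [ 0.5   1.74 -0.49] [-0.27  0.03  0.08] s -41.9 lat 0.2 h -15.7 tilt -2.81 yaw 0.07 roll -0.06
down [-0.51 -0.    0.86] in [ 0.86 -0.    0.51]
```

>>> {"api": "arm_command", "payload": {
  "steps": [
    [0,[0,0,0.3],[0,0,0]],
    [0,[0,0,0.3],[0,0,0]],
    [0,[0,0,0.3],[0,0,0]],
    [58,[0,0,0.3],[0,0,0]],
    [60,[0,0,0.3],[0,0,0]],
    [62,[0,0,0.3],[0,0,0]],
    [66,[0,0,0.3],[0,0,0]],
    [70,[0,0,0.3],[0,0,0]],
    [75,[0,0,0.3],[0,0,0]],
    [80,[0,0,0.3],[0,0,0]],
    [85,[0,0,0.3],[0,0,0]],
    [90,[0,0,0.3],[0,0,0]],
    [90,[0,0,0.3],[0,0,0]],
    [90,[0,0,0.3],[0,0,0]]
  ]
}}

```text
clock: 18.38
tool_pos: [0.568, 0.173, 0.1417]
tool_rot: [-1.917, -1.923, -0.528]
wrist_force: [0.7, -0.6, 0.2]
width: 0.077
grasp_force: 0.0
```

```bash
python3 st.py; python3 - <<'E'
from h import *
im,d=vision.read_camera('wrist');cv2.imwrite('pics/r_w.png',im[...,::-1])
im2,d,W=cloud('side');u,v=proj('side',[.568,.15,.15])
a=cv2.resize(im2[v-60:v+60,u-60:u+60],(384,384),interpolation=3)
cv2.imwrite('pics/r.png',cv2.resize(np.hstack([im,a]),(790,338))[...,::-1])
E
```

```text
18.3833 [ 0.73 -0.63  0.2 ] [-0.26 -0.02  0.  ] s -41.9 lat 0.2 h -16.1 tilt -2.79 yaw 0.06 roll -0.06
down [-0.51 -0.    0.86] in [ 0.86 -0.    0.51]
```

View pics/r.png

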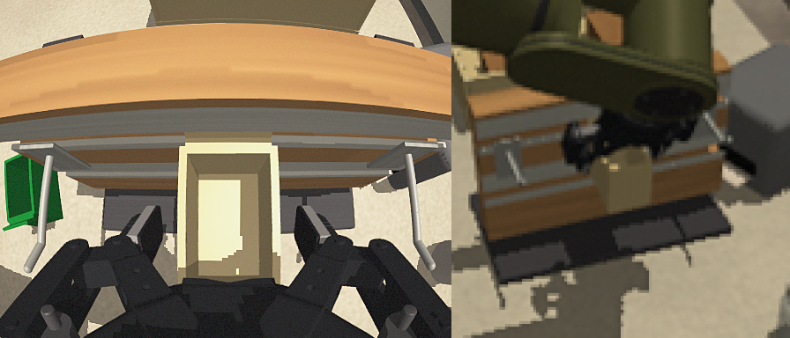

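The wrist view shows the bin (pixel 230,210) with its back against the panel, the lip in the groove at (228,137), and the pads clear on both sides. I retreat along the fingers.

>>> {"api": "arm_command", "payload": {
  "steps": [
    [90,[0,0,-6],[0,0,0]],
    [90,[0,0,-15],[0,0,0]],
    [90,[0,0,-30],[0,0,0]],
    [90,[0,0,-50],[0,0,0]],
    [90,[0,0,-75],[0,0,0]],
    [90,[0,0,-105],[0,0,0]],
    [90,[0,0,-135],[0,0,0]],
    [90,[-40,0,-160],[0,0,0]],
    [90,[-80,0,-180],[0,0,0]],
    [90,[-80,0,-180],[0,0,0]],
    [90,[-80,0,-180],[0,0,0]],
    [90,[-80,0,-180],[0,0,0]]
  ]
}}

```text
clock: 19.48
tool_pos: [0.5683, 0.012, 0.256]
tool_rot: [-1.918, -1.922, -0.529]
wrist_force: [-0.0, 0.6, 1.0]
width: 0.0768
grasp_force: 0.0
```

```bash
python3 - <<'E'
from h import *
np.set_printoptions(precision=4,suppress=True)
s=robot.get_state();print(s['clock'],s['tool_pos'],s['wrist_force'])
im,d=vision.read_camera('wrist')
for q in('bin','lip'): print(q,[(np.array(r['at']),round(r['score'],2)) for r in tip_of('wrist',q)[:2]])
im2,d,W=cloud('side');u,v=proj('side',[.568,.15,.15])
for q in ('bin','plain_box','jar','carton','label_roll'): print(q,[np.array(r['at']) for r in tip_of('side',q)[:3]])
m=(abs(W[...,0]-.5675)<.035)&(W[...,1]<.2)&(W[...,1]>.1)&(W[...,2]>.06)&(W[...,2]<.2);P=W[m];print(len(P),P.min(0),P.max(0))
a=cv2.resize(im2[v-60:v+60,u-60:u+60],(384,384),interpolation=3)
cv2.imwrite('pics/f.png',cv2.resize(np.hstack([im,a]),(790,338))[...,::-1])
E
```

```text
19.4833 [0.5683 0.012  0.256 ] [-0.0289  0.615   1.0216]
bin [(array([0.5665, 0.1676, 0.1154]), 0.65), (array([ 0.3165,  0.2026, -0.0022]), 0.57)]
lip [(array([0.2424, 0.3296, 0.0736]), 0.93), (array([0.5674, 0.2149, 0.1844]), 0.72)]
bin [array([ 0.3145,  0.2014, -0.0008]), array([0.5651, 0.1624, 0.1103]), array([ 0.2932, -0.3132,  0.0077])]
plain_box [array([ 0.4706, -0.2037,  0.0022]), array([ 0.7211, -0.0283,  0.0021])]
jar [array([ 0.7243, -0.0282, -0.0008])]
carton [array([ 0.704 , -0.2222,  0.0011])]
label_roll [array([ 0.2943, -0.3124,  0.0074])]
349 [0.5414 0.1221 0.1087] [0.5944 0.1999 0.1749]
```

View pics/f.png

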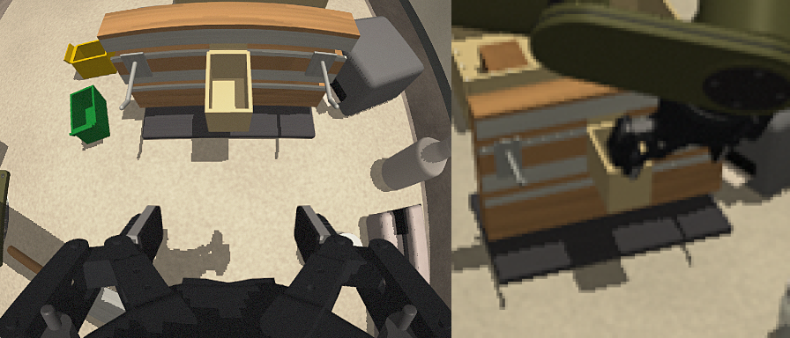

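The bin hangs level in the top groove, at (230,85) in the wrist view, midway between the hooks. The gripper is clear and the other things have not moved, so I hand in.

```bash
python3 -c "
from bench import robot
print(robot.sign_off())"
```

```text
the job is handed in; nothing more can be done
None
```

The lipped cream bin hangs in the panel's top groove, midway between the two hooks with its back against the panel; the gripper has let go and is clear, nothing else was moved, and the job was handed in at about 20 s of the 72 s allowed.

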